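# Try the red switch of the bench power box

## Task

Test the red push-pull switch on the bench power box: pull the red knob straight up until it clicks out to its on position, leave it on for about a second, then push it fully home again and let go of it. Leave the green knob pushed in and the yellow knob pulled out, as you find them.

Things in the scene. Friction and masses are not known exactly. Their poses are not given: they have to be found in the camera images.
- red_knob (a joint): Red ribbed knob, an upright cylinder 38 mm across, 28 mm tall, on a thin stem on the flat top of a grey power box (130 x 330 mm, 75 mm high, bolted down). Value in m: 0 = fully home (off), 0.024 = pulled straight up to its stop (on). It snaps over at mid-travel (12 mm) and stays at the end it is put to; moving it takes 3 to 5 N. It starts home.
- red_grip (a point): Centre of the red knob's cylinder, the point to grip; it rises with the knob. Knob top 14 mm above it, underside 14 mm below. With the knob home it is 29 mm above the box top (104 mm above the bench); a collar 32 mm across reaches up to 17 mm below it. z is up, the pull direction; y runs along the row of knobs, x across the box, where there is no neighbour.
- green_knob (a joint): Green knob of the same make and size. The three knobs, red, green and yellow, stand in one row along the box's long axis, 105 mm apart, in any order. Value in m: 0 = home, 0.024 = pulled out. It starts home and must stay home.
- yellow_knob (a joint): Yellow knob of the same make and size, in the same row. Value in m: 0 = home, 0.024 = pulled out. It starts pulled out (its top stands 24 mm higher than the others) and must stay out.

How it is judged:
By the outcome, as a careful person would: the job done as asked, in the order asked, and still so for the second after the job is handed in, with the robot touching nothing.
It also fails if it takes over 29 s, if anything falls off the work surface, if the arm or the gripper's body presses on something with over 40 N, if the wrist force passes 120 N, or if a joint passes its speed limit or range.

## Robot

A 7-joint arm with a two-finger parallel gripper is mounted at the origin on the work surface. World frame = base frame: x ahead of the robot, y to its left, z up, the work surface at z = 0. Lengths are in mm, angles in degrees, forces in N, time in s.
With the tool pointing down it reaches from about 425 to 875 mm from the base axis. Payload 8.4 kg.
Tool frame: the origin (TCP) lies at the very end of the fingers, on their centre line; the grasp point (between the pads) lies arm.grip_depth behind it (arm.grip_depth is the distance from the TCP to the grasp point, in mm); z points along the fingers, y is the line along which they close (so a half turn about z gives the same grasp; the last joint's range is limited). The gripper opens to 87 mm and grips with 3 to 60 N. Pads are 19 mm wide; open, the fingers measure 117 mm over their backs; the gripper's body (75 mm by 190 mm) begins 51 mm behind the grasp point.
Start: joints at [-75.642, 19.091, 2.286, 83.961, -0.768, 76.965, -3.352], TCP at [222.761, 610.607, 222.546] pointing down, gripper open.
Joint ranges: [-147.57, 147.57], [-21.85, 119.76], [-74.77, 79.35], [14.55, 137.4], [-85.83, 265.84], [4.83, 119.75], [-152.11, 152.11]. Speed limits (degrees/s): [127.2, 127.2, 159.86, 159.86, 180, 180, 180].

## Interface

Orientations are given as a 3x3 rotation matrix whose columns are the frame's x, y, z axes.
In Python, from bench import get_obs, optics, arm gives the robot as it stands.
- The arm moves only by the tool drive_tool, never from a script. Its argument "commands" is a list that holds one entry, the list of rows, each a list of 6 numbers: the shift along the tool's x, y, z in cm, then the turn, a rotation vector about the tool's x, y, z in rad. A call has 1 to 12 rows; each row shifts and turns the commanded pose from where the row before left it, along the tool's axes as they then stand; what a row does not reach is not made up. A row lasts 1/12 s, in which the tool goes at most 41.7 mm and 7.16 degrees, less where a joint would pass 70% of its speed; a pose out of reach is approached as far as the arm can. A call is refused whole if a number of a shift passes 4.17 or a number of a turn 0.125, either way. A call with a gripper value outside its range is refused whole. "gripper" is the closure in counts, from 0 (fully open) to 255 (shut), set as the call begins (left out, the last holds). The fingers move at their own pace and stop on an object; "squeeze" is the grip in N (left out, the last holds). Time passes only in rows, so rows that do not move let the fingers close. It gives the time, the measured TCP pose, the force and the opening at its end, in the units of the state.
- get_obs(): the state, without advancing time (a new reading comes with each control period).
- optics.get_image(name): name is "side" or "top"; returns a dict with "image" (480x640x3 uint8, red, green, blue), "z_map" (480x640 float32, mm along the optical axis (not along the pixel's ray), 0 where there is no reading), "fovy" (degrees; the focal length in pixels is half the picture's height over the tangent of half this angle, whatever the lens; pixels are square), "cx", "cy" (the principal point, pixels), "xyz" and "orientation" of the camera in the world. Camera axes: x right, y up, looking along -z (the intrinsics and any distortion apply to the point x, -y, -z); pixel columns grow to the right and rows downward; lengths in mm; the calibration is good to about 2 mm. A picture is of the moment at which its call begins.
- arm.job_done(): hands the job in, once; it reports no verdict.
The state is a dict: "time": time; "q": joint angles; "qd": joint speeds; "joint_efforts": joint torques, N m; "ee_pos": TCP position; "orientation": TCP orientation; "wrist_force": force on the tool from outside, world axes, zero at the start; "wrist_torque": the same for the moment, N m; "opening": finger opening in mm.
Only numpy, scipy, OpenCV 4.12 (cv2) and the standard library are available. Lean on these libraries where they do the work, as an engineer would, in place of code of your own. Each camera call takes 0.05 s, during which the arm holds its last target. There are 200 camera calls.

## Working session

There is one attempt and no reset: what is moved stays moved. The work goes in short steps, Python scripts to look and compute and a tool call to move; the robot and the scene stay as the last step left them, time stands still between calls to the robot, and variables do not carry over. Pictures are saved under pics/ and viewed, on a budget of 10 in all, crops included, one or two more only if the job needs it, and the job is handed in when it is done.

Besides the shell and the picture viewer there is one more tool, called after ">>>" as name([rows], argument=value, ...), one row to a line, values as JSON. drive_tool: Moves the arm, as the interface text tells. Its arguments: {"type":"object","properties":{"commands":{"type":"array"},"gripper":{"type":"number"},"squeeze":{"type":"number"}},"required":["commands"]}

```bash
mkdir -p pics; ls; cat > h.py <<'E'
import numpy as np, cv2
from bench import get_obs, optics, arm
def grab(n):
    d=optics.get_image(n); cv2.imwrite  # keep
    return d
def rays(d,uv):
    f=240/np.tan(np.radians(d["fovy"])/2)
    uv=np.atleast_2d(np.asarray(uv,float))
    v=np.c_[(uv[:,0]-d["cx"])/f,-(uv[:,1]-d["cy"])/f,-np.ones(len(uv))]
    return np.array(d["xyz"]),v@np.array(d["orientation"]).T
def onplane(d,uv,z):
    o,r=rays(d,uv); return o+r*((z-o[2])/r[:,2])[:,None]
def pts(d,uv):
    o,r=rays(d,uv); uv=np.atleast_2d(uv).astype(int)
    return o+r*d["z_map"][uv[:,1],uv[:,0]][:,None]
E
cat > look.py <<'E'
from h import *
import sys
s=get_obs(); print(s["time"],np.round(s["ee_pos"],1),np.round(s["orientation"],3).tolist(),s["opening"],s["wrist_force"],arm.grip_depth)
for n in ("top","side"):
    d=optics.get_image(n); im=d["image"]
    print(n,{k:(np.round(v,3).tolist()) for k,v in d.items() if k not in("image","z_map")})
    cv2.imwrite(f"pics/{n}{sys.argv[1]}.png",cv2.cvtColor(im,cv2.COLOR_RGB2BGR))
    h=cv2.cvtColor(im,cv2.COLOR_RGB2HSV)
    for c,lo,hi in(("red",0,8),("red2",172,180),("yellow",20,34),("green",40,85)):
        m=cv2.inRange(h,(lo,110,50),(hi,255,255))
        k,l,st,ce=cv2.connectedComponentsWithStats(m)
        for i in range(1,k):
            if st[i,4]<60: continue
            vs,us=np.where((l==i)&(d["z_map"]>0))
            P=pts(d,np.c_[us,vs]); 
            if not len(P): continue
            zt=np.percentile(P[:,2],95); T=P[P[:,2]>zt-6]
            print(c,st[i].tolist(),ce[i].round(),"ztop",zt.round(1),"min",T.min(0).round(),"max",T.max(0).round(),"med",np.median(T,0).round(1))
E
python3 look.py 0
```

```text
pics
0.0 [222.6 610.2 221.7] [[-0.939, 0.343, -0.0], [0.343, 0.939, -0.002], [-0.0, -0.002, -1.0]] 86.96667964664013 [ 0.47776375 -0.24081769  0.38149758] 18.700000000000003
top {'fovy': 43.468, 'cx': 316.446, 'cy': 251.294, 'xyz': [491.783, 78.25, 1017.301], 'orientation': [[-0.011, 0.998, -0.058], [-1.0, -0.01, 0.014], [0.014, 0.058, 0.998]]}
red [447, 231, 28, 26, 558] [461. 244.] ztop 120.7 min [ 536. -172.  115.] max [ 571. -136.  122.] med [ 554.  -153.8  118.4]
red [441, 312, 58, 40, 905] [470. 331.] ztop 27.6 min [ 383. -234.   22.] max [ 443. -143.   31.] med [ 415.  -190.2   24.5]
yellow [613, 64, 27, 270, 1555] [628. 192.] ztop 9.4 min [ 407. -484.    3.] max [ 869. -449.   12.] med [ 637.7 -468.8    6.6]
yellow [386, 183, 19, 10, 157] [395. 187.] ztop 19.6 min [648. -84.  14.] max [664. -54.  22.] med [656.1 -68.2  17.1]
yellow [320, 281, 27, 26, 538] [333. 294.] ztop 145.3 min [463.  23. 139.] max [498.  60. 147.] med [480.1  41.3 142.4]
green [384, 256, 26, 25, 481] [397. 268.] ztop 121.1 min [500. -73. 115.] max [536. -39. 124.] med [517.5 -55.9 118.6]
side {'fovy': 56
[... 194 characters left out ...]
 100.] ztop 60.0 min [ 631. -664.   54.] max [ 745. -554.   61.] med [ 686.2 -604.5   58. ]
red [401, 172, 23, 24, 431] [412. 183.] ztop 117.5 min [ 535. -175.  112.] max [ 571. -136.  119.] med [ 552.1 -153.   116.3]
red [475, 223, 19, 47, 625] [484. 245.] ztop 24.8 min [ 384. -234.   19.] max [ 443. -143.   27.] med [ 412.  -185.7   22.7]
yellow [327, 218, 15, 13, 103] [334. 224.] ztop 16.2 min [647. -90.  11.] max [664. -54.  17.] med [655.7 -70.5  14.4]
yellow [375, 241, 30, 32, 756] [390. 256.] ztop 141.6 min [461.  21. 136.] max [497.  59. 143.] med [478.7  43.  140.3]
green [389, 208, 25, 28, 538] [401. 221.] ztop 117.4 min [498. -77. 111.] max [533. -38. 118.] med [515.4 -54.9 116.3]
```

View pics/top0.png

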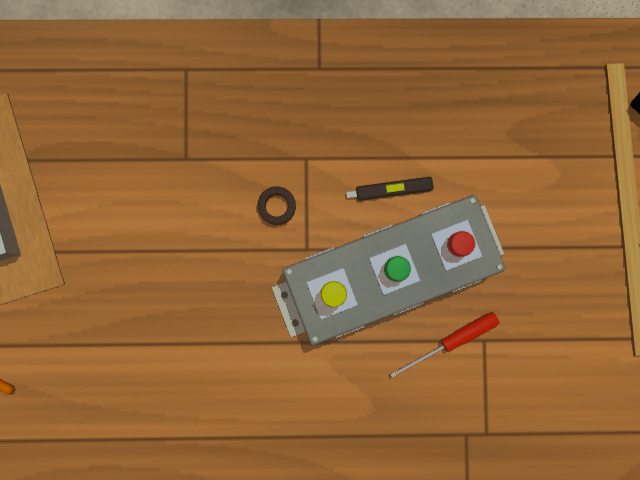

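View pics/side0.png

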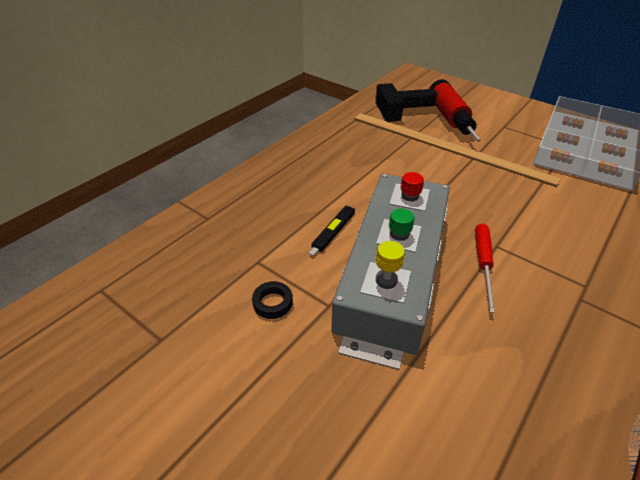

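>>> drive_tool([
  [[-3.25,-2.18,0,0,0,0],[-3.25,-2.18,0,0,0,0],[-3.25,-2.18,0,0,0,0],[-3.25,-2.18,0,0,0,0],[-3.25,-2.18,0,0,0,0],[-3.25,-2.18,0,0,0,0],[-3.25,-2.18,0,0,0,0],[-3.25,-2.18,0,0,0,0],[-3.25,-2.18,0,0,0,0],[-3.25,-2.18,0,0,0,0],[-3.25,-2.18,0,0,0,0],[-3.25,-2.18,0,0,0,0]],
], gripper=0)

```text
time: 1.1
ee_pos: [500.1, 229.3, 222.5]
orientation: [[-0.939, 0.343, -0.0], [0.343, 0.939, 0.0], [0.0, -0.0, -1.0]]
wrist_force: [1.2, 1.1, 0.3]
opening: 87.0
```

>>> drive_tool([
  [[-1.81,-3.41,0,0,0,0],[-1.81,-3.41,0,0,0,0],[-1.81,-3.41,0,0,0,0],[-1.81,-3.41,0,0,0,0],[-1.81,-3.41,0,0,0,0],[-1.81,-3.41,0,0,0,0],[-1.81,-3.41,0,0,0,0],[-1.81,-3.41,0,0,0,0],[-1.81,-3.41,0,0,0,0],[-1.81,-3.41,0,0,0,0],[0,0,0,0,0,0.123],[0,0,0,0,0,0.123]],
])

```text
time: 2.1
ee_pos: [551.9, -154.7, 222.3]
orientation: [[-0.822, 0.569, -0.001], [0.569, 0.822, -0.001], [-0.0, -0.001, -1.0]]
wrist_force: [0.2, 1.2, 0.3]
opening: 86.9
```

>>> drive_tool([
  [[0,0,0,0,0,0.123],[0,0,0,0,0,0.123],[0,0,0,0,0,0.123],[0,0,0,0,0,0.123],[0,0,0,0,0,0.123],[0,0,0,0,0,0]],
])

```text
time: 2.6
ee_pos: [552.4, -151.0, 222.2]
orientation: [[-0.347, 0.938, -0.001], [0.938, 0.347, -0.0], [0.0, -0.001, -1.0]]
wrist_force: [-0.9, -0.2, -0.3]
opening: 86.9
```

```bash
python3 look.py 1 | grep -v fovy
```

```text
2.6 [ 552.4 -151.   222.2] [[-0.347, 0.938, -0.001], [0.938, 0.347, -0.0], [0.0, -0.001, -1.0]] 86.93623603703958 [-0.87800669 -0.20452383 -0.28362185] 18.700000000000003
red [517, 110, 123, 370, 28366] [595. 336.] ztop 686.0 min [ 384. -105.  680.] max [429. -57. 692.] med [399.7 -86.3 684.5]
red [556, 121, 41, 104, 367] [584. 172.] ztop 635.2 min [ 547. -112.  629.] max [588. -96. 637.] med [ 566.3 -103.5  633.3]
red [500, 183, 26, 77, 254] [509. 223.] ztop 443.2 min [ 516. -131.  438.] max [ 590. -108.  479.] med [ 549.8 -114.6  440.9]
red [447, 231, 28, 26, 552] [461. 244.] ztop 120.9 min [ 536. -172.  115.] max [ 572. -115.  308.] med [ 552.8 -153.4  118.4]
red [441, 312, 59, 40, 909] [470. 331.] ztop 27.7 min [ 385. -235.   22.] max [ 444. -141.   31.] med [ 414.9 -191.1   24.7]
yellow [617, 64, 10, 55, 222] [621.  92.] ztop 9.7 min [ 774. -471.    4.] max [ 869. -456.   11.] med [ 815.9 -463.2    6.9]
yellow [386, 183, 19, 10, 155] [395. 187.] ztop 20.0 min [648. -84.  14.] max [664. -54.  21.] med [655.1 -69.   16.9]
yellow [320, 281, 27, 26, 537] [333. 294.] ztop 144.7 min [
[... 212 characters left out ...]
  99.] ztop 60.3 min [ 508. -666.   54.] max [ 746. -133.  301.] med [ 698.1 -615.4   58.2]
red [400, 172, 24, 24, 435] [412. 183.] ztop 117.6 min [ 536. -174.  112.] max [ 571. -137.  119.] med [ 552.6 -152.9  116.4]
red [475, 223, 19, 47, 612] [484. 245.] ztop 25.0 min [ 383. -235.   19.] max [ 443. -143.   27.] med [ 412.7 -186.7   22.8]
yellow [327, 218, 15, 13, 104] [334. 224.] ztop 16.1 min [646. -91.  11.] max [666. -55.  17.] med [655.1 -71.3  14.6]
yellow [375, 241, 30, 32, 755] [390. 256.] ztop 141.5 min [462.  21. 136.] max [497.  59. 143.] med [478.6  42.8 140.3]
green [389, 208, 26, 28, 559] [401. 221.] ztop 117.6 min [499. -76. 112.] max [535. -38. 119.] med [515.4 -55.  116.3]
```

View pics/side1.png

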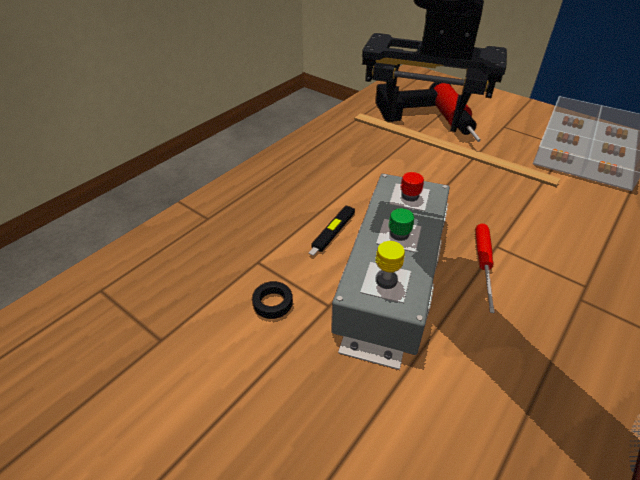

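>>> drive_tool([
  [[-0.25,0,1.5,0,0,0],[0,0,2.5,0,0,0],[0,0,2.5,0,0,0],[0,0,2.5,0,0,0],[0,0,1.5,0,0,0],[0,0,1.0,0,0,0],[0,0,1.0,0,0,0],[0,0,1.0,0,0,0],[0,0,0,0,0,0],[0,0,0,0,0,0]],
])

```text
time: 3.53
ee_pos: [553.6, -153.6, 87.6]
orientation: [[-0.353, 0.936, -0.0], [0.936, 0.353, -0.0], [-0.0, -0.0, -1.0]]
wrist_force: [0.4, 0.3, 0.0]
opening: 86.9
```

```bash
python3 look.py 2 | grep -v fovy|egrep "^[0-9]|red"; python3 -c "
import cv2
a=cv2.resize(cv2.imread('pics/side2.png')[90:300,320:500],None,fx=2.2,fy=2.2,interpolation=2);b=cv2.resize(cv2.imread('pics/top2.png')[170:320,380:560],None,fx=2.2,fy=2.2,interpolation=2)
b=cv2.copyMakeBorder(b,0,a.shape[0]-b.shape[0],0,0,0);cv2.imwrite('pics/c2.png',cv2.hconcat([a,b]))"
```

```text
3.5333 [ 553.6 -153.6   87.6] [[-0.353, 0.936, -0.0], [0.936, 0.353, -0.0], [-0.0, -0.0, -1.0]] 86.94608463363612 [0.36880749 0.26867221 0.01692171] 18.700000000000003
red [441, 149, 194, 331, 36861] [544. 331.] ztop 621.6 min [363. -99. 616.] max [397. -25. 632.] med [376.8 -63.3 621.8]
red [494, 156, 37, 79, 250] [517. 195.] ztop 501.0 min [ 554. -118.  495.] max [594. -99. 503.] med [ 572.5 -108.2  498.6]
red [465, 201, 21, 57, 165] [472. 228.] ztop 309.1 min [ 524. -134.  304.] max [ 591. -110.  313.] med [ 559.1 -115.6  306.6]
red [451, 233, 11, 24, 91] [456. 245.] ztop 192.7 min [ 535. -133.  191.] max [ 563. -122.  195.] med [ 550.3 -126.4  192.5]
red [401, 3, 66, 84, 1732] [437.  51.] ztop 393.3 min [ 516. -143.  387.] max [ 548. -113.  402.] med [ 530.7 -121.3  393.9]
red [459, 97, 13, 19, 92] [464. 106.] ztop 60.1 min [ 514. -603.   54.] max [ 661. -188.  257.] med [ 644.1 -574.1   58.1]
red [401, 172, 23, 24, 413] [412. 183.] ztop 117.5 min [ 535. -176.  112.] max [ 571. -137.  118.] med [ 552.2 -152.9  116.3]
red [475, 223, 19, 47, 628] [484. 246.] ztop 25.0 min [ 384. -236.   19.] max [ 443. -143.   27.] med [ 412.4 -186.1   22.8]
```

View pics/c2.png

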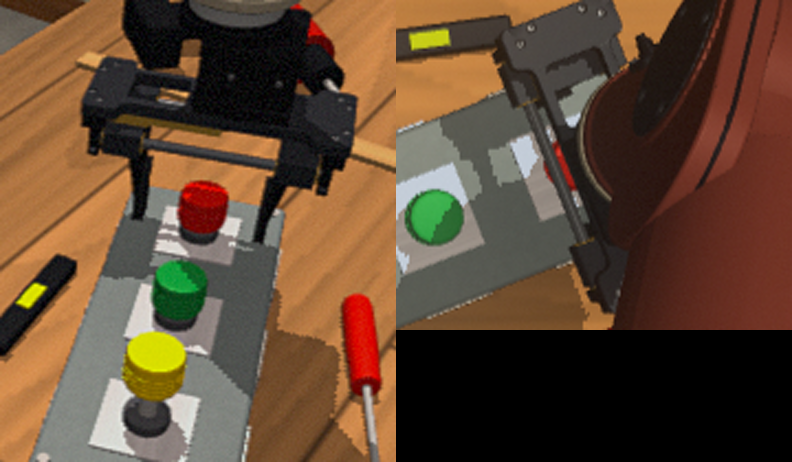

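The fingers stand either side of the red knob (crop 203,208), and nothing is touching it. Now I'll close.

>>> drive_tool([
  [[0,0,0,0,0,0],[0,0,0,0,0,0],[0,0,0,0,0,0],[0,0,0,0,0,0],[0,0,0,0,0,0],[0,0,0,0,0,0],[0,0,0,0,0,0],[0,0,0,0,0,0],[0,0,0,0,0,0],[0,0,0,0,0,0],[0,0,0,0,0,0],[0,0,0,0,0,0]],
], gripper=255, squeeze=25)

```text
time: 4.63
ee_pos: [553.1, -153.7, 87.5]
orientation: [[-0.352, 0.936, -0.001], [0.936, 0.352, 0.0], [0.0, -0.001, -1.0]]
wrist_force: [-5.6, 0.1, 3.6]
opening: 37.4
```

>>> drive_tool([
  [[0,0,-0.3,0,0,0],[0,0,-0.3,0,0,0],[0,0,-0.3,0,0,0],[0,0,-0.3,0,0,0],[0,0,-0.3,0,0,0],[0,0,-0.3,0,0,0],[0,0,-0.3,0,0,0],[0,0,-0.3,0,0,0],[0,0,0,0,0,0],[0,0,0,0,0,0]],
])

```text
time: 5.47
ee_pos: [553.1, -153.7, 111.6]
orientation: [[-0.352, 0.936, -0.001], [0.936, 0.352, 0.0], [0.0, -0.001, -1.0]]
wrist_force: [-5.5, -2.3, -1.2]
opening: 37.5
```

```bash
python3 look.py 3 | grep -v fovy|egrep "^[0-9]|red|yel|gre"|tail -6; python3 -c "
import cv2
a=cv2.resize(cv2.imread('pics/side3.png')[90:300,320:500],None,fx=2.2,fy=2.2,interpolation=2);cv2.imwrite('pics/c3.png',a)"
```

```text
red [460, 100, 12, 17, 76] [465. 107.] ztop 59.6 min [ 633. -600.   54.] max [ 657. -562.   61.] med [ 642.4 -575.8   57.6]
red [402, 160, 25, 25, 448] [414. 172.] ztop 141.6 min [ 532. -173.  136.] max [ 571. -137.  150.] med [ 552.1 -152.7  140.5]
red [475, 223, 19, 47, 627] [484. 246.] ztop 25.1 min [ 384. -236.   19.] max [ 443. -142.   27.] med [ 411.7 -186.3   22.9]
yellow [327, 218, 15, 13, 105] [334. 224.] ztop 16.0 min [647. -90.  11.] max [666. -54.  16.] med [655.6 -69.9  14.4]
yellow [375, 241, 30, 32, 757] [390. 256.] ztop 141.5 min [462.  21. 136.] max [497.  59. 143.] med [478.7  43.2 140.4]
green [389, 208, 25, 28, 560] [401. 221.] ztop 117.6 min [499. -76. 112.] max [535. -38. 119.] med [515.4 -54.6 116.4]
```

View pics/c3.png

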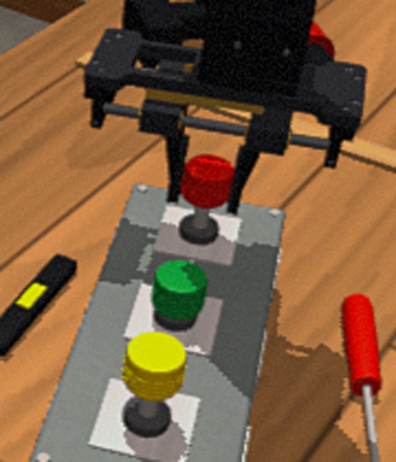

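The red knob now has its stem showing and its top level with the yellow one, about 24 mm up. I'll give it a small nudge against the stop and hold for about a second.

>>> drive_tool([
  [[0,0,-0.1,0,0,0],[0,0,0,0,0,0],[0,0,0,0,0,0],[0,0,0,0,0,0],[0,0,0,0,0,0],[0,0,0,0,0,0],[0,0,0,0,0,0],[0,0,0,0,0,0],[0,0,0,0,0,0],[0,0,0,0,0,0]],
])

```text
time: 6.4
ee_pos: [553.0, -153.6, 111.9]
orientation: [[-0.352, 0.936, -0.001], [0.936, 0.352, -0.0], [0.0, -0.001, -1.0]]
wrist_force: [0.4, -5.9, -22.8]
opening: 37.1
```

>>> drive_tool([
  [[0,0,0.3,0,0,0],[0,0,0.3,0,0,0],[0,0,0.3,0,0,0],[0,0,0.3,0,0,0],[0,0,0.3,0,0,0],[0,0,0.3,0,0,0],[0,0,0.3,0,0,0],[0,0,0.3,0,0,0],[0,0,0.15,0,0,0],[0,0,0,0,0,0],[0,0,0,0,0,0]],
])

```text
time: 7.32
ee_pos: [553.2, -153.6, 87.9]
orientation: [[-0.352, 0.936, -0.001], [0.936, 0.352, 0.001], [0.001, -0.0, -1.0]]
wrist_force: [-7.8, -3.0, -4.2]
opening: 37.4
```

>>> drive_tool([
  [[0,0,0.1,0,0,0],[0,0,0,0,0,0],[0,0,0,0,0,0]],
])

```text
time: 7.57
ee_pos: [553.2, -153.7, 87.6]
orientation: [[-0.352, 0.936, -0.001], [0.936, 0.352, 0.001], [0.001, -0.0, -1.0]]
wrist_force: [-9.3, -1.7, 2.8]
opening: 37.3
```

>>> drive_tool([
  [[0,0,0.1,0,0,0],[0,0,0,0,0,0],[0,0,0,0,0,0]],
])

```text
time: 7.82
ee_pos: [553.2, -153.7, 87.4]
orientation: [[-0.352, 0.936, -0.0], [0.936, 0.352, 0.002], [0.002, 0.0, -1.0]]
wrist_force: [-14.3, -0.7, 12.6]
opening: 37.7
```

A steady upward force of 12.6 N shows it is against the home stop. Next I'll release it and retreat.

>>> drive_tool([
  [[0,0,0,0,0,0],[0,0,0,0,0,0],[0,0,0,0,0,0],[0,0,0,0,0,0],[0,0,0,0,0,0],[0,0,0,0,0,0],[0,0,0,0,0,0],[0,0,0,0,0,0],[0,0,0,0,0,0],[0,0,0,0,0,0]],
], gripper=0)

```text
time: 8.65
ee_pos: [553.5, -153.5, 85.0]
orientation: [[-0.352, 0.936, -0.0], [0.936, 0.352, -0.0], [0.0, -0.0, -1.0]]
wrist_force: [-0.1, -0.6, 0.5]
opening: 86.4
```

>>> drive_tool([
  [[0,0,-1,0,0,0],[0,0,-1,0,0,0],[0,0,-2,0,0,0],[0,0,-2.5,0,0,0],[0,0,-2.5,0,0,0],[0,0,-2,0,0,0],[0,0,-1,0,0,0],[0,0,0,0,0,0],[0,0,0,0,0,0],[0,0,0,0,0,0]],
])

```text
time: 9.48
ee_pos: [552.9, -153.2, 203.9]
orientation: [[-0.352, 0.936, -0.002], [0.936, 0.352, 0.0], [0.001, -0.001, -1.0]]
wrist_force: [-1.4, -0.4, -0.0]
opening: 87.0
```

```bash
python3 look.py 4 | grep -v fovy|egrep "^[0-9]|red|yel|gre"|tail -6
```

```text
red [400, 172, 24, 24, 421] [412. 183.] ztop 117.4 min [ 536. -174.  111.] max [ 572. -138.  119.] med [ 552.1 -153.1  116.4]
red [475, 223, 19, 47, 618] [484. 246.] ztop 25.1 min [ 384. -235.   19.] max [ 443. -143.   26.] med [ 412.3 -185.6   22.7]
yellow [380, 70, 43, 9, 98] [399.  74.] ztop 304.1 min [ 553. -129.  298.] max [ 609. -108.  306.] med [ 582.3 -117.2  301.5]
yellow [327, 218, 15, 13, 103] [334. 224.] ztop 16.4 min [647. -91.  11.] max [664. -55.  17.] med [655.2 -69.9  14.4]
yellow [375, 241, 30, 32, 757] [390. 256.] ztop 141.6 min [461.  22. 136.] max [497.  59. 142.] med [478.5  42.9 140.4]
green [389, 208, 25, 27, 555] [401. 221.] ztop 117.7 min [498. -76. 112.] max [535. -39. 119.] med [515.2 -54.3 116.5]
```

View pics/side4.png

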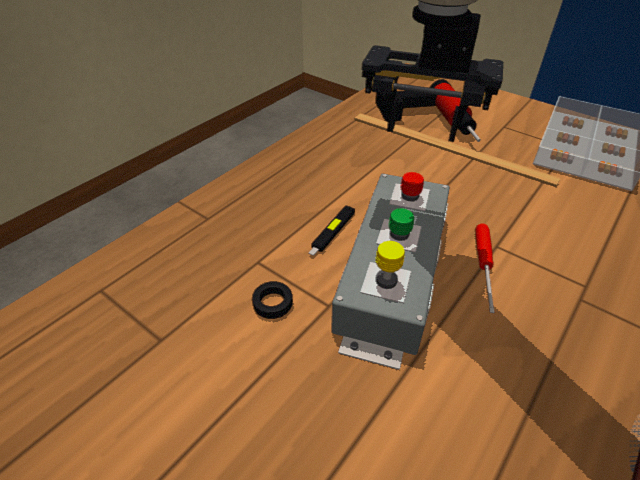

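The red knob (412,183) is home at its starting height, green (401,221) is in, and yellow (390,256) is out. The gripper is clear of all three.

```bash
python3 -c "from bench import arm; arm.job_done()"
```

```text
the job is handed in; nothing more can be done
```

I pulled the red knob up to its on stop, left it on for about a second, then pushed it fully home, let go and backed away. The job was handed in at about 9.5 s of the 29 s allowed.

- **On position:** the camera showed the knob's top about 24 mm higher, level with the yellow knob. The wrist felt 23 N against the upper stop.
- **Home again:** the last push met 12.6 N at the bottom stop. Afterwards the knob's top measured 116.4 mm, against 116.3 mm at the start.
- **Other knobs:** green measured 116.5 mm (116.3 mm at the start) and yellow 140.4 mm (140.3 mm at the start), so neither moved.
- **Gripper:** it finished open at 87 mm, with its fingertips about 85 mm above the red knob and almost no force on the wrist.

The side and top cameras disagreed by about 2 mm in height, which is within their calibration. No check failed.

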